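# Bolt the cedar cigar chest

### The job

The pale cedar chest is full, so bolt its lid shut: slide its barrel bolt fully across into the keeper, then turn the bolt's handle down into its notch as far as it goes, and let go. The red chest is still being filled: leave it unbolted.

Things in the scene. Friction and masses are not known exactly. Their poses are not given: they have to be found in the camera images.
- cedar_chest: Closed pale cedar chest, fixed, 180 (x) by 240 (y) by 100 mm high; a like one is red. Origin: centre of its underside; z up, -x roughly towards the robot, y along the barrel bolt on its lid. The bolt's 12 mm rod lies over x = 0, its axis 16 mm above the lid. The handle's slot lies between two cheeks 32 mm tall, outer faces at x = +-12.5 mm, y = -68 to 10 mm; the -x cheek's notch is y = -23 to 1 mm.
- bolt_knob (a point): Centre of the brass ball knob, 20 mm in diameter, at the end of the cedar chest's bolt handle (steel stem 8 mm thick standing on the rod; knob centre 50 mm from the rod's axis, so 66 mm above the lid when upright). In the chest's frame the stem stands at y = -0.055 + value of joint bolt. The keeper block is at y = 58 mm, 27 mm tall; nothing else stands on the lid.
- bolt (a joint): How far the cedar chest's bolt is slid, in m along the chest's +y: 0 = fully back, 0.050 = fully across in the keeper, against its stop. Starts between 0 and 0.018. Stays where it is left; about 3 N slides it. The cheeks keep the handle upright until about 0.036; from there on it can be turned down into the notch.
- bolt_handle (a joint): Turn of that handle about the rod's axis, in rad: 0 = straight up, positive = down towards the chest's -x side, 1.4 = fully down against its stop (knob centre then 49 mm to the -x side of the rod's axis and 8.5 mm above it). Starts near 0. Stays where it is left; 1 to 2 N at the knob turns it.
- red_bolt (a joint): The same as joint bolt, for the like bolt on the red chest: starts open, between 0 and 0.018, and must stay open.

How it is judged (in metres and radians):
On the way:
1. the cedar chest's bolt is slid across to the notch (35 mm or more) (value of joint bolt above 0.035 m), for 0.1 s.
At the end, for the whole second after the job is handed in: The cedar chest's bolt is slid across (33 mm or more of its 50 mm), its handle is turned down into the notch (1.2 rad or more of 1.4), and the red chest's bolt is still open (less than 30 mm) (value of joint bolt above 0.033 m and value of joint bolt_handle above 1.2 rad and value of joint red_bolt below 0.03 m); the robot touches nothing.
It fails at once if the red chest's bolt is slid across (30 mm or more) (value of joint red_bolt above 0.03 m).
It also fails if it takes over 32 s, if anything falls off the work surface, if the arm or the gripper's body presses on something with over 40 N, if the wrist force passes 120 N, or if a joint passes its speed limit or range.

### The arm

A 6-joint arm with a two-finger parallel gripper is mounted at the origin on the work surface. World frame = base frame: x ahead of the robot, y to its left, z up, the work surface at z = 0. Lengths are in m, angles in degrees, forces in N, time in s.
With the tool pointing down it reaches from about 0.3 to 0.85 m from the base axis. Payload 4.2 kg.
Tool frame: the origin (TCP) lies midway between the tips of the shut fingers; the grasp point (between the pads) lies 19 mm behind it; z points along the fingers, y is the line along which they close (so a half turn about z gives the same grasp; the last joint's range is limited). The gripper opens to 91 mm and grips with 3 to 60 N. Pads are 32 mm wide; open, the fingers measure 118 mm over their backs; the gripper's body (76 mm by 178 mm) begins 60 mm behind the grasp point.
Start: joints at [72.078, 18.312, 89.639, -0, 72.044, -1.146], TCP at [0.166, 0.551, 0.214] pointing down, gripper open.
Joint ranges: [-177.97, 177.97], [-48.28, 115.42], [12.27, 149.76], [-77.06, 257.06], [2.81, 150.46], [-146.56, 146.56]. Speed limits (degrees/s): [147.25, 147.25, 180, 180, 180, 180].

### API

Orientations are given as a 3x3 rotation matrix whose columns are the frame's x, y, z axes.
In Python, from rig import arm, get_image, boxes_of, place_of gives the robot as it stands.
- The arm moves only by the shell command python3 -m creep 'ROWS'. ROWS is JSON, one flat list of numbers, 7 for each row, row after row: the closure, from -1 (fully open) to 1 (shut), so that 0 is half open, then the shift along the world's x, y, z in m, then the turn, a rotation vector about the world's x, y, z in rad. A call has 1 to 12 rows; each row is the pose to reach, as a shift and turn from the pose commanded when the call began; what a row does not reach only later rows make up. A row lasts 1/8 s, in which the tool goes at most 62.5 mm and 10.7 degrees, less where a joint would pass 70% of its speed; a pose out of reach is approached as far as the arm can. A call with a gripper value outside its range is refused whole. The fingers move at their own pace and stop on an object; the grip force is fixed at half the most. Time passes only in rows, so rows that repeat a pose let the fingers close. It gives the time, the measured TCP pose, the force, the opening and the grip force at its end, in the units of the state.
- arm.sense(): the state, without advancing time (a new reading comes with each control period).
- get_image(name): name is "side" or "top"; returns a dict with "img" (400x640x3 uint8, red, green, blue), "z_map" (400x640 float32, m along the optical axis (not along the pixel's ray), 0 where there is no reading), "mtx" (3x3 intrinsics, pixels), "k1" (the pictures are not rectified: a ray, as slopes to the right and down, at radius r is drawn at 1 + k1 r^2 times it, then the intrinsics apply), "T" (4x4, takes a point from camera to world coordinates). Camera axes: x right, y down, z forward; pixel columns grow to the right and rows downward; lengths in m; the calibration is good to about 2 mm. A picture is of the moment at which its call begins.
- arm.close_job(): hands the job in; it is judged then, once.
Trained networks look in a picture, given as the dict that the camera call returned (one of the last four; its "shot" number tells which), for a name from the list of things; names that differ only in an ending like _2 or _b are one class to them, and where a whole thing is asked for, a point or a joint stands for the part that bears it (a point fixed in the world has none). Each returns a list of dicts, best first, with "score" (0 to 1); they miss things now and then, are a little off and sometimes report something else, mostly with a low value. They report only what shows in the picture. A call takes as long as a camera call.
- boxes_of(thing, picture): "rect" ([centre column, centre row, width, height] in pixels, round what is visible of it).
- place_of(thing, picture): "location" ([column, row] in pixels: a listed point, or the origin of a listed thing).
The state is a dict: "time_s": time; "joints": joint angles; "qvel": joint speeds; "tau": joint torques, N m; "ee_pos": TCP position; "tcp_rot": TCP orientation; "wrist_force": force on the tool from outside, world axes, zero at the start; "torque": the same for the moment, N m; "finger_gap": finger opening in m; "finger_force": force on a finger pad.
Only numpy, scipy, OpenCV 4.12 (cv2) and the standard library are available. Lean on these libraries where they do the work, as an engineer would, in place of code of your own. Each camera call takes 0.05 s, during which the arm holds its last target. There are 200 camera calls.

## Working session

There is one attempt and no reset: what is moved stays moved. The work goes in short steps, Python scripts to look and compute and a shell command to move; the robot and the scene stay as the last step left them, time stands still between calls to the robot, and variables do not carry over. Pictures are saved under pics/ and viewed, at most 10 in all, crops included, and the job is handed in when it is done.

```bash
mkdir -p pics
cat > h.py <<'E'
import numpy as np, cv2
from rig import arm, get_image, boxes_of, place_of
def ray(p,uv):
    K=p["mtx"];d=np.array([(uv[0]-K[0][2])/K[0][0],(uv[1]-K[1][2])/K[1][1]]);s=d.copy()
    for _ in range(30): s=d/(1+p["k1"]*(s@s))
    return np.array([s[0],s[1],1.])
def world(p,uv,z=None):
    if z is None:
        u,v=int(round(uv[0])),int(round(uv[1])); w=p["z_map"][v-2:v+3,u-2:u+3]; w=w[w>0]; z=np.median(w) if w.size else np.nan
    T=np.array(p["T"]); return T[:3,:3]@(ray(p,uv)*z)+T[:3,3]
def plane(p,uv,h):
    T=np.array(p["T"]); r=T[:3,:3]@ray(p,uv); return T[:3,3]+r*(h-T[2,3])/r[2]
def save(p,n): cv2.imwrite(f"pics/{n}.png",p["img"][:,:,::-1])
E
python3 - <<'E'
from h import *
np.set_printoptions(precision=4,suppress=True)
for c in("top","side"):
    p=get_image(c); save(p,c+"0"); print(c,np.array(p["T"])[:3])
    for t in("cedar_chest","bolt_knob"):
        print(t,boxes_of(t,p)[:3])
        for q in place_of(t,p)[:3]: print(q,world(p,q["location"]),plane(p,q["location"],.166),plane(p,q["location"],0))
E
```

```text
top [[-0.0263 -0.9863  0.163   0.3872]
 [-0.9996  0.0267  0.     -0.0436]
 [-0.0044 -0.163  -0.9866  1.2676]]
cedar_chest [{'rect': [229.6, 217.6, 114.2, 89.5], 'score': 0.92}]
{'location': [234.6, 221.8], 'score': 0.58} [0.5454 0.1607 0.1042] [0.537  0.1499 0.166 ] [0.5595 0.179  0.    ]
bolt_knob []
{'location': [244.9, 211.6], 'score': 0.51} [0.5574 0.1263 0.1738] [0.5586 0.1275 0.166 ] [0.5844 0.1532 0.    ]
side [[ 0.7143 -0.5377  0.448   0.1407]
 [-0.6998 -0.5563  0.4482 -0.4643]
 [ 0.0082 -0.6336 -0.7736  0.8973]]
cedar_chest [{'rect': [248.7, 179.9, 127.8, 120.9], 'score': 0.83}]
{'location': [253.2, 192.5], 'score': 0.73} [0.5174 0.1039 0.1011] [0.4867 0.0576 0.166 ] [0.5652 0.1761 0.    ]
bolt_knob [{'rect': [260.2, 161.3, 6.7, 19.6], 'score': 0.47}]
{'location': [262.4, 158.7], 'score': 0.43} [0.5602 0.1153 0.168 ] [0.5613 0.1169 0.166 ] [0.6568 0.2488 0.    ]
```

View pics/top0.png

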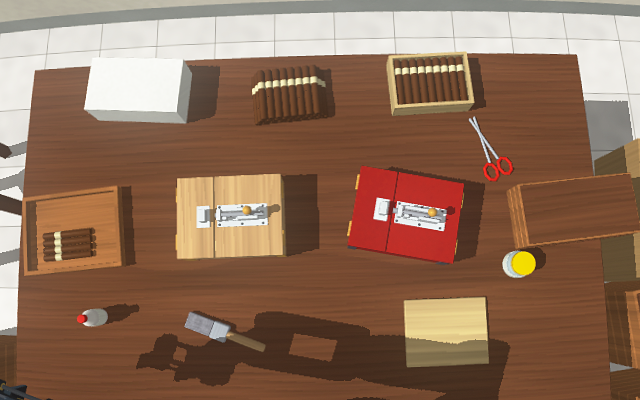

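View pics/side0.png

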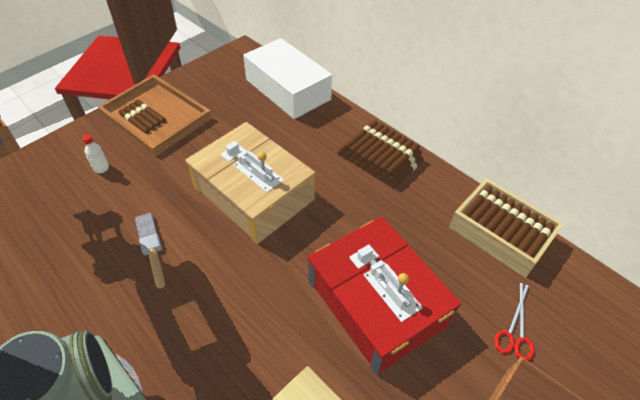

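The top view shows the cedar chest at about (230,217), with its knob near (247,210) and its keeper to the left at (204,216). The red chest is at about (405,215). Next I'll measure the chest's yaw and the knob precisely.

Run:
```python
from h import *
np.set_printoptions(precision=4,suppress=True)
def cloud(p,u0,u1,v0,v1):
    return np.array([np.r_[world(p,(u,v),p["z_map"][v,u]),p["img"][v,u]] for v in range(v0,v1) for u in range(u0,u1) if p["z_map"][v,u]>0])
for c,b in(("top",(165,300,165,268)),("side",(180,325,115,250))):
    p=get_image(c); C=cloud(p,*b)
    lid=C[(abs(C[:,2]-.1)<.008)]
    r=cv2.minAreaRect(lid[:,:2].astype(np.float32)); print(c,"lid z",np.median(lid[:,2]),r)
    k=C[C[:,2]>.157]; 
    print("knob",len(k),k[:,:3].mean(0),k[:,:3].min(0),k[:,:3].max(0))
    m=C[(C[:,2]>.12)&(C[:,2]<.14)]; l=cv2.fitLine(m[:,:2].astype(np.float32),cv2.DIST_HUBER,0,.01,.01).ravel(); print("hardware",len(m),l,m[:,:3].min(0),m[:,:3].max(0))
    s=p["img"].astype(int)
    ys,xs=np.nonzero((s[:,:,0]-s[:,:,2]>90)&(s[:,:,0]>150)); 
    i=(abs(xs-(246 if c=="top" else 262))<9)&(abs(ys-(210 if c=="top" else 156))<9)
    if i.any(): 
        q=(xs[i].mean(),ys[i].mean()); print("col",i.sum(),q,plane(p,q,.166))
    u,v=(246,210) if c=="top" else (262,158)
    cr=p["img"][v-50:v+50,u-80:u+65]; cv2.imwrite(f"pics/{c}z.png",cv2.resize(cr,None,fx=5,fy=5)[:,:,::-1])
```

```text
top lid z 0.10107107456730224 ((0.5609441995620728, 0.1764923334121704), (0.1902739405632019, 0.2508314847946167), 0.9068607091903687)
knob 68 [0.5618 0.1222 0.1738] [0.553  0.1137 0.1667] [0.5724 0.1311 0.1802]
hardware 480 [ 0.0016 -1.      0.5609  0.1673] [0.5459 0.0933 0.1201] [0.5744 0.2407 0.1379]
col 74 (np.float64(245.5), np.float64(206.9189189189189)) [0.5688 0.1261 0.166 ]
side lid z 0.10125138705477399 ((0.5638160705566406, 0.09511537849903107), (0.19092854857444763, 0.40527811646461487), 1.1096034049987793)
knob 67 [0.5611 0.1202 0.1722] [0.5538 0.1136 0.1619] [0.5707 0.1298 0.1807]
hardware 473 [ 0.0232 -0.9997  0.5623  0.1536] [0.5451 0.0942 0.12  ] [0.5759 0.2389 0.1397]
col 162 (np.float64(263.6296296296296), np.float64(153.87654320987653)) [0.5726 0.1261 0.166 ]
```

View pics/topz.png

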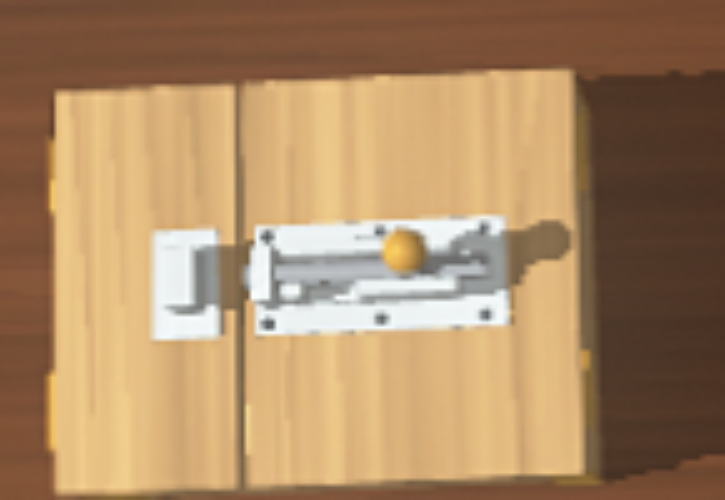

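Run:
```python
from h import *
np.set_printoptions(precision=4,suppress=True)
s=arm.sense(); print(s["time_s"],np.array(s["tcp_rot"]),s["ee_pos"],s["finger_gap"],s["wrist_force"])
# per-z slice of knob centre, both cameras, via sphere fit
from scipy.optimize import least_squares
for c,b in(("top",(225,270,190,230)),("side",(245,280,140,175))):
    p=get_image(c); P=np.array([world(p,(u,v),p["z_map"][v,u]) for v in range(b[2],b[3]) for u in range(b[0],b[1]) if p["z_map"][v,u]>0]); P=P[P[:,2]>.158]
    r=least_squares(lambda q:np.linalg.norm(P-q,axis=1)-.01,[.561,.121,.166],loss="soft_l1",f_scale=.002); print(c,r.x,len(P),np.abs(r.fun).mean())
```

```text
0.6 [[-0.9574  0.2886  0.    ]
 [ 0.2886  0.9574  0.0001]
 [ 0.      0.0001 -1.    ]] [0.1659 0.5506 0.214 ] 0.09107016596942968 [0.0549 0.106  0.3623]
top [0.5625 0.123  0.1675] 68 0.0010100428099530847
side [0.5641 0.1232 0.1678] 67 0.001095881425212642
```

```bash
python3 -m creep '[-1,0.04,-0.043,0.01,0,0,0.03, -1,0.08,-0.086,0.01,0,0,0.06, -1,0.12,-0.129,0.01,0,0,0.09, -1,0.16,-0.172,0.01,0,0,0.12, -1,0.2,-0.215,0.01,0,0,0.15, -1,0.24,-0.258,0.01,0,0,0.18, -1,0.28,-0.301,0.01,0,0,0.21, -1,0.32,-0.344,0.01,0,0,0.24, -1,0.36,-0.387,0.01,0,0,0.27, -1,0.396,-0.428,0.01,0,0,0.305, -1,0.396,-0.428,0.01,0,0,0.305, -1,0.396,-0.428,0.01,0,0,0.305]'
```

```text
time_s: 2.2
ee_pos: [0.5615, 0.1227, 0.2238]
tcp_rot: [[-1.0, -0.011, -0.001], [-0.011, 1.0, 0.001], [0.001, 0.001, -1.0]]
wrist_force: [-0.8, 0.1, -1.0]
finger_gap: 0.0914
finger_force: 0.0
```

```bash
python3 -m creep '[-1,0,0,-0.03,0,0,0, -1,0,0,-0.055,0,0,0, -1,0,0,-0.067,0,0,0, -1,0,0,-0.067,0,0,0, 1,0,0,-0.067,0,0,0, 1,0,0,-0.067,0,0,0, 1,0,0,-0.067,0,0,0, 1,0,0,-0.067,0,0,0, 1,0,0,-0.067,0,0,0, 1,0,0,-0.067,0,0,0]'
```

```text
time_s: 3.45
ee_pos: [0.562, 0.1225, 0.157]
tcp_rot: [[-1.0, -0.012, 0.0], [-0.012, 1.0, 0.0], [-0.0, 0.0, -1.0]]
wrist_force: [0.1, -0.1, 0.4]
finger_gap: 0.0343
finger_force: 0.0
```

```bash
python3 -m creep '[1,0,0,0,0,0,0, 1,0,0,0,0,0,0, 1,0,0,0,0,0,0, 1,0,0,0,0,0,0]'
```

```text
time_s: 3.95
ee_pos: [0.562, 0.1227, 0.157]
tcp_rot: [[-1.0, -0.012, 0.0], [-0.012, 1.0, 0.0], [-0.0, 0.0, -1.0]]
wrist_force: [0.7, 1.8, -0.2]
finger_gap: 0.0182
finger_force: 30.0
```

```bash
python3 -m creep '[1,0,0.006,0,0,0,0, 1,0,0.012,0,0,0,0, 1,0,0.018,0,0,0,0, 1,0,0.024,0,0,0,0, 1,0,0.03,0,0,0,0, 1,0,0.036,0,0,0,0, 1,-0.0005,0.042,0,0,0,0, 1,-0.0005,0.044,0,0,0,0, 1,-0.0005,0.044,0,0,0,0]'
```

```text
time_s: 5.08
ee_pos: [0.5616, 0.1672, 0.157]
tcp_rot: [[-1.0, -0.012, 0.0], [-0.012, 1.0, 0.001], [-0.0, 0.001, -1.0]]
wrist_force: [-0.5, -1.6, 0.2]
finger_gap: 0.0181
finger_force: 30.0
```

```bash
python3 -m creep '[1,0,0.002,0,0,0,0, 1,0,0.004,0,0,0,0, 1,0,0.004,0,0,0,0]'
python3 - <<'E'
from h import *
p=get_image("side");cv2.imwrite("pics/s1.png",cv2.resize(p["img"][90:240,160:360],None,fx=4,fy=4)[:,:,::-1])
E
```

```text
time_s: 5.45
ee_pos: [0.5616, 0.1692, 0.1569]
tcp_rot: [[-1.0, -0.013, 0.0], [-0.013, 1.0, -0.003], [-0.0, -0.003, -1.0]]
wrist_force: [0.3, -6.0, 0.4]
finger_gap: 0.018
finger_force: 30.0
```

View pics/s1.png

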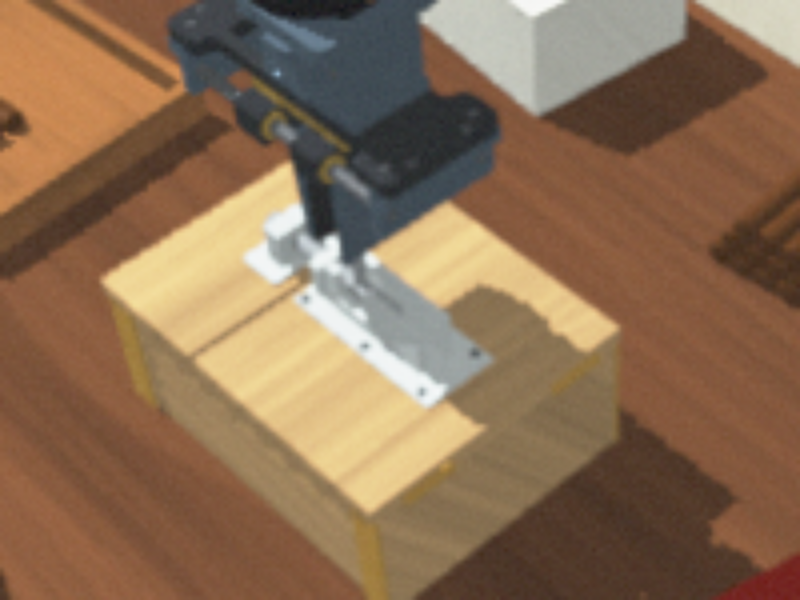

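Bolt is against its stop: it travelled 46.5 mm and the force rose to 6 N. The side view shows the fingers holding the knob by the notch end of the cheeks. Next is turning the handle down along its arc.

```bash
python3 -m creep '[1,0,-0.001,0,0,0,0, 1,-0.005,-0.001,-0.0003,0,0,0, 1,-0.01,-0.001,-0.001,0,0,0, 1,-0.015,-0.001,-0.0023,0,0,0, 1,-0.0195,-0.001,-0.004,0,0,0, 1,-0.024,-0.001,-0.006,0,0,0, 1,-0.028,-0.001,-0.0087,0,0,0, 1,-0.028,-0.001,-0.0087,0,0,0]'
```

```text
time_s: 6.5
ee_pos: [0.5335, 0.1687, 0.1493]
tcp_rot: [[-1.0, -0.012, 0.001], [-0.012, 1.0, -0.001], [-0.001, -0.001, -1.0]]
wrist_force: [-1.8, -6.1, 3.9]
finger_gap: 0.0179
finger_force: 30.0
```

```bash
python3 -m creep '[1,-0.004,-0.001,-0.003,0,0,0, 1,-0.008,-0.001,-0.0065,0,0,0, 1,-0.011,-0.001,-0.0105,0,0,0, 1,-0.014,-0.001,-0.0143,0,0,0, 1,-0.0165,-0.001,-0.0188,0,0,0, 1,-0.0185,-0.001,-0.0232,0,0,0, 1,-0.02,-0.001,-0.028,0,0,0, 1,-0.021,-0.001,-0.0325,0,0,0, 1,-0.0215,-0.001,-0.0345,0,0,0, 1,-0.0215,-0.001,-0.0345,0,0,0]'
```

```text
time_s: 7.75
ee_pos: [0.5097, 0.1682, 0.1136]
tcp_rot: [[-1.0, -0.012, -0.004], [-0.012, 1.0, -0.001], [0.004, -0.001, -1.0]]
wrist_force: [-4.0, -4.3, 2.4]
finger_gap: 0.0183
finger_force: 30.0
```

```bash
python3 -m creep '[0,0,0,0,0,0,0, 0,0,0,0,0,0,0, 0,0,0,0,0,0,0, 0,0,0,0,0,0,0, 0,0,0,0.03,0,0,0, 0,0,0,0.08,0,0,0, 0,-0.05,0,0.13,0,0,0, 0,-0.11,0.03,0.15,0,0,0, 0,-0.16,0.06,0.15,0,0,0, 0,-0.16,0.1,0.15,0,0,0, 0,-0.16,0.1,0.15,0,0,0, 0,-0.16,0.1,0.15,0,0,0]'
python3 - <<'E'
from h import *
p=get_image("side");cv2.imwrite("pics/s2.png",cv2.resize(p["img"][90:240,160:360],None,fx=4,fy=4)[:,:,::-1])
p=get_image("top");cv2.imwrite("pics/t2.png",cv2.resize(p["img"][160:270,165:300],None,fx=5,fy=5)[:,:,::-1])
P=np.array([np.r_[world(p,(u,v),p["z_map"][v,u]),u,v] for v in range(190,260) for u in range(190,270) if p["z_map"][v,u]>0])
k=P[(P[:,0]<.53)&(P[:,0]>.48)&(P[:,2]>.115)]; print(len(k),k.mean(0),k.max(0) if len(k) else 0)
E
```

```text
time_s: 9.25
ee_pos: [0.352, 0.2683, 0.2636]
tcp_rot: [[-1.0, -0.013, -0.0], [-0.013, 1.0, -0.001], [0.0, -0.001, -1.0]]
wrist_force: [-0.7, -0.4, -0.4]
finger_gap: 0.0458
finger_force: 0.0
77 [5.14154680e-01 1.67551052e-01 1.36422720e-01 2.29000000e+02
 2.34000000e+02] [5.28457451e-01 1.77120448e-01 1.43718052e-01 2.33000000e+02
 2.39000000e+02]
```

View pics/s2.png

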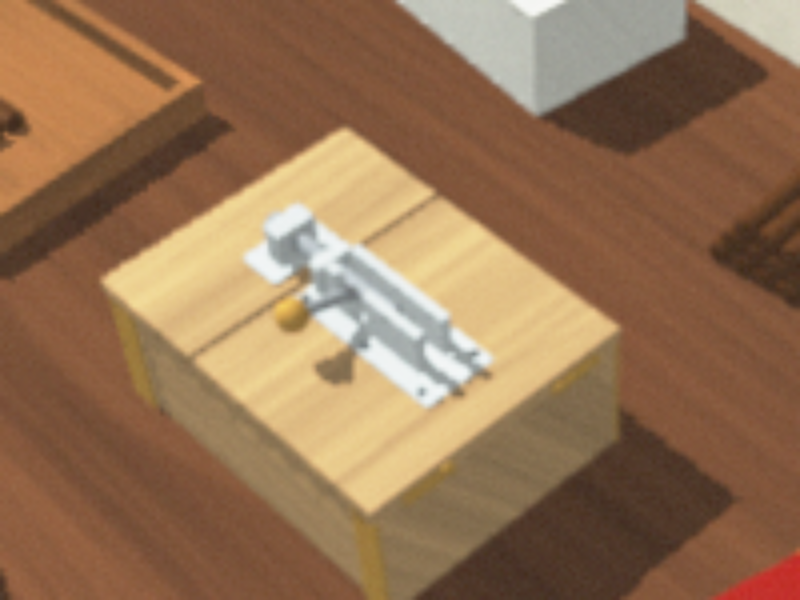

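View pics/t2.png

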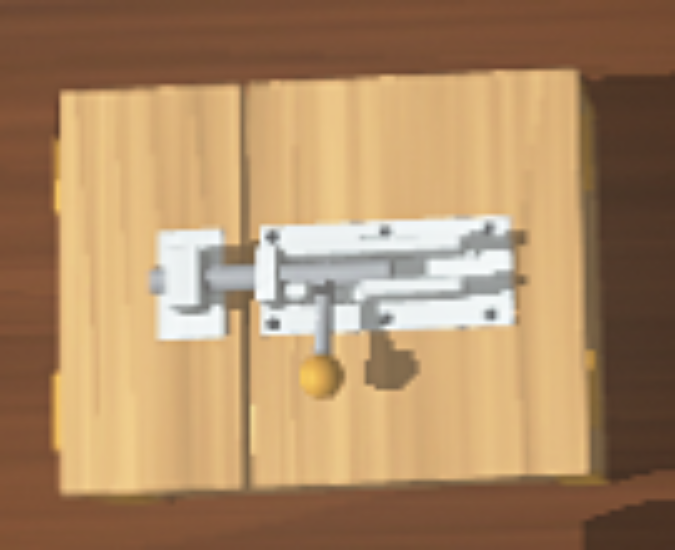

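The top view shows the rod through the keeper at (155,280) and the handle down at (322,375). I'll check the turn angle with a sphere fit.

Run:
```python
from h import *
from scipy.optimize import least_squares
for c,b in(("top",(215,245,220,250)),("side",(218,250,150,185))):
    p=get_image(c); P=np.array([world(p,(u,v),p["z_map"][v,u]) for v in range(b[2],b[3]) for u in range(b[0],b[1]) if p["z_map"][v,u]>0]); P=P[(P[:,2]>.115)&(P[:,0]<.523)&(P[:,0]>.48)]
    r=least_squares(lambda q:np.linalg.norm(P-q,axis=1)-.01,[.512,.168,.126],loss="soft_l1",f_scale=.002); q=r.x; print(c,q,len(P),np.abs(r.fun).mean(),"angle",np.arctan2(.5625-q[0],q[2]-.1172))
```

```text
top [0.51327151 0.16838605 0.13112472] 65 0.0009411683619649866 angle 1.2951384146020577
side [0.51532609 0.16741597 0.13065853] 59 0.0011098540712646719 angle 1.2928834431302376
```

Handle reads about 1.29 rad, which would pass, but the task asks for fully down. I'll press it the rest of the way with shut fingers.

```bash
python3 -m creep '[1,0.05,-0.03,0,0,0,0, 1,0.1,-0.06,0,0,0,0, 1,0.156,-0.1,0,0,0,0, 1,0.156,-0.1,-0.04,0,0,0, 1,0.156,-0.1,-0.08,0,0,0, 1,0.156,-0.1,-0.11,0,0,0, 1,0.156,-0.1,-0.12,0,0,0, 1,0.156,-0.1,-0.124,0,0,0, 1,0.156,-0.1,-0.127,0,0,0, 1,0.156,-0.1,-0.129,0,0,0, 1,0.156,-0.1,-0.13,0,0,0]'
```

```text
time_s: 10.82
ee_pos: [0.5082, 0.1687, 0.1344]
tcp_rot: [[-1.0, -0.012, 0.001], [-0.012, 1.0, 0.0], [-0.001, 0.0, -1.0]]
wrist_force: [-1.0, -0.1, 3.5]
finger_gap: 0.0007
finger_force: 1.5
```

```bash
python3 -m creep '[1,0,0,-0.001,0,0,0, 1,0,0,-0.002,0,0,0, 1,0,0,-0.003,0,0,0, 1,0,0,-0.003,0,0,0]'
```

```text
time_s: 11.32
ee_pos: [0.5082, 0.1688, 0.1334]
tcp_rot: [[-1.0, -0.012, 0.002], [-0.012, 1.0, 0.001], [-0.002, 0.001, -1.0]]
wrist_force: [-4.6, -0.4, 14.8]
finger_gap: 0.0001
finger_force: 7.2
```

Force rose to 15 N at z 0.1334, where the knob top should sit, so the handle is on its stop. I'll retreat and check.

```bash
python3 -m creep '[1,0,0,0.03,0,0,0, 1,0,0,0.08,0,0,0, 1,-0.05,0.02,0.13,0,0,0, 1,-0.1,0.06,0.13,0,0,0, 1,-0.156,0.1,0.13,0,0,0, 1,-0.156,0.1,0.13,0,0,0, 1,-0.156,0.1,0.13,0,0,0, 1,-0.156,0.1,0.13,0,0,0]'
python3 - <<'E'
from h import *
from scipy.optimize import least_squares
for c,b in(("top",(215,245,220,250)),("side",(218,250,150,185))):
    p=get_image(c); P=np.array([world(p,(u,v),p["z_map"][v,u]) for v in range(b[2],b[3]) for u in range(b[0],b[1]) if p["z_map"][v,u]>0]); P=P[(P[:,2]>.113)&(P[:,0]<.523)&(P[:,0]>.48)]
    r=least_squares(lambda q:np.linalg.norm(P-q,axis=1)-.01,[.512,.168,.126],loss="soft_l1",f_scale=.002); q=r.x; print(c,q,"angle",np.arctan2(.5625-q[0],q[2]-.1172))
    if q[2]<.131: ok=1
print(arm.close_job())
E
```

```text
time_s: 12.32
ee_pos: [0.3531, 0.2681, 0.2607]
tcp_rot: [[-1.0, -0.011, 0.001], [-0.011, 1.0, -0.0], [-0.001, -0.0, -1.0]]
wrist_force: [0.7, 0.2, 0.2]
finger_gap: 0.0007
finger_force: 0.0
top [0.5117035  0.16877525 0.12561261] angle 1.4066721382597438
side [0.51494557 0.16777438 0.12588956] angle 1.3900616021449337
the job is handed in; nothing more can be done
None
```

The cedar chest is bolted: the bolt is fully across against its stop, the handle is turned down to about 1.4 rad and released, the red chest was never touched, and the job was handed in at about 12 s.

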